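# Pull the strainer screens for washing

### The job

The used strainer screens have to come out of the housing for washing. First stand every jar that is in the way in the wooden crate and throw the locking bail right back, then draw each screen straight out of its channel, keeping it level, and lay the screens flat side by side on the floor of the steel wash tray. When the housing is empty swing the bail shut again, and leave the other things on the bench alone.

Things in the scene. Friction and masses are not known exactly. Their poses are not given: they have to be found in the camera images.
- face (a point): Middle of the front face of the fixed strainer housing, at channel height (18 mm above the table). The housing is a stainless block 207 mm wide, 112 mm deep and 40 mm high with pipes at its back. Its +x points into the channels, so the screens come out along its -x, roughly towards the robot; z is up. Three level channels, 57 mm wide, 10 mm high and 104 mm deep, floor 14 mm above the table, open in this face at y = -66, 0 and +66 mm.
- bail (a joint): Locking bail: a U-shaped rod hinged at both sides of the housing whose 10 mm round crossbar lies in front of the screens' tabs. Value in rad: 0 = shut (crossbar level with the pivot, 68 mm in front of the face), growing as the crossbar swings up and back over the housing, 2.9 = thrown back against its stop. It falls by its own weight to either side and only light friction (0.02 N m) holds it; mass 0.12 kg.
- bail_pivot (a point): Point on the bail's pivot axis midway between its arms, 52 mm above the table, straight above the housing's front face. The axis runs along its y, which is the housing's y; the crossbar turns about it at a radius of 68 mm. At joint value a the crossbar is at x = -68 cos a mm and z = +68 sin a mm from here.
- bail_end_left (a point): Middle of the free stub of the crossbar outside the bail's left arm (y = +133 mm from the housing's middle). The crossbar is 300 mm long, 10 mm thick; the arms, 7 mm thick, stand at y = -110.5 and +110.5 mm, so each stub is some 36 mm long and clear all round to be pinched from above.
- bail_end_right (a point): The same on the right stub (y = -133 mm).
- tray: Fixed steel wash tray, 186 mm (x) by 210 mm (y) outside, rim 15 mm high, wall 3 mm, floor 3 mm; origin under its centre. The low metal one of the two containers; three screens fit side by side with their length along its x.
- crate: Fixed open wooden jar crate, 180 mm (x) by 210 mm (y) outside, rim 20 mm high, walls and floor 8 mm; origin under its centre. Three jars fit easily when staggered.
- tabA (a point): Centre of the upright grip tab of strainer screen A (may be absent): tab 12 mm thick (x), 30 mm wide (y), 44 mm high, rising from one end of the screen's plate; this point is 30 mm above the plate's underside. With the screen fully in, the tab's centre stands 46 mm in front of the housing's face. x runs from the tab along the plate (into the channel), z up. All screens are alike and weigh about 0.18 kg.
- midA (a point): Centre of the flat plate of strainer screen A: 152 mm (x) by 54 mm (y) by 8 mm; the tab's centre lies 70 mm from here along -x and 26 mm up. When fully in, about 100 mm of the plate is inside the channel. Same axes.
- jarmidA (a point): Centre, half-way up, of sample jar A (may be absent): squat amber glass jar with a white lid, 62 mm diameter, 60 mm high (the lid is the top 16 mm, 60 mm across), about 0.25 kg, z up.
- tabB (a point): Centre of the upright grip tab of strainer screen B (may be absent): tab 12 mm thick (x), 30 mm wide (y), 44 mm high, rising from one end of the screen's plate; this point is 30 mm above the plate's underside. With the screen fully in, the tab's centre stands 46 mm in front of the housing's face. x runs from the tab along the plate (into the channel), z up. All screens are alike and weigh about 0.18 kg.
- midB (a point): Centre of the flat plate of strainer screen B: 152 mm (x) by 54 mm (y) by 8 mm; the tab's centre lies 70 mm from here along -x and 26 mm up. When fully in, about 100 mm of the plate is inside the channel. Same axes.
- jarmidB (a point): Centre, half-way up, of sample jar B (may be absent): squat amber glass jar with a white lid, 62 mm diameter, 60 mm high (the lid is the top 16 mm, 60 mm across), about 0.25 kg, z up.
- tabC (a point): Centre of the upright grip tab of strainer screen C (may be absent): tab 12 mm thick (x), 30 mm wide (y), 44 mm high, rising from one end of the screen's plate; this point is 30 mm above the plate's underside. With the screen fully in, the tab's centre stands 46 mm in front of the housing's face. x runs from the tab along the plate (into the channel), z up. All screens are alike and weigh about 0.18 kg.
- midC (a point): Centre of the flat plate of strainer screen C: 152 mm (x) by 54 mm (y) by 8 mm; the tab's centre lies 70 mm from here along -x and 26 mm up. When fully in, about 100 mm of the plate is inside the channel. Same axes.
- jarmidC (a point): Centre, half-way up, of sample jar C (may be absent): squat amber glass jar with a white lid, 62 mm diameter, 60 mm high (the lid is the top 16 mm, 60 mm across), about 0.25 kg, z up.
- beer_bottle: Bystander: stubby capped amber bottle, 60 mm diameter, 110 mm high; origin under its foot. Leave alone.
- beaker: Bystander: white plastic beaker, 84 mm across, 90 mm high; origin under its foot. Leave alone.
- tub: Bystander: white lidded tub, 90 mm across, 90 mm high; origin under its foot. Leave alone.

How it is judged:
By the outcome, as a careful person would: the job done as asked, in the order asked, and still so for the second after the job is handed in, with the robot touching nothing.
Of screenA, screenB, screenC only 2 to 3 are there at a start; the rules pass over those that are not, and their reading is None.
Of jarA, jarB, jarC only 2 to 3 are there at a start; the rules pass over those that are not, and their reading is None.
At some moment in a run one of jarA, jarB, jarC may be knocked a few centimetres aside while the robot is not near it.
Once in a run the grip may slacken for a moment while it holds something.
It also fails if it takes over 210 s, if anything falls off the work surface, if the arm or the gripper's body presses on something with over 40 N, if the wrist force passes 120 N, or if a joint passes its speed limit or range.

### The arm

A 7-joint arm with a two-finger parallel gripper is mounted at the origin on the work surface. World frame = base frame: x ahead of the robot, y to its left, z up, the work surface at z = 0. Lengths are in m, angles in rad, forces in N, time in s.
With the tool pointing down it reaches from about 0.425 to 0.925 m from the base axis. Payload 6.8 kg.
Tool frame: the origin (TCP) lies at the very end of the fingers, on their centre line; the grasp point (between the pads) lies 19 mm behind it; z points along the fingers, y is the line along which they close (so a half turn about z gives the same grasp; the last joint's range is limited). The gripper opens to 85 mm and grips with 20 to 120 N. Pads are 22 mm wide; open, the fingers measure 114 mm over their backs; the gripper's body (76 mm by 85 mm) begins 54 mm behind the grasp point. The pads swing forward as they close: fully open they stand 13 mm farther back than shut.
Start: joints at [-0.108, 0.477, 0.022, 1.555, -0.011, 1.109, -0.083], TCP at [0.675, 0, 0.231] pointing down, gripper open.
Joint ranges: [-2.96, 2.96], [-0.34, 2.1], [-1.41, 1.46], [0.24, 2.44], [-1.37, 4.51], [0.17, 1.92], [-2.96, 2.96]. Speed limits (rad/s): [2.39, 2.39, 3.14, 3.14, 3.14, 3.14, 3.14].

### API

Orientations are given as a rotation vector (axis times angle).
In Python, from bench import get_obs, viewer, r gives the robot as it stands. The module is installed in compiled form; this text tells all that it offers.
- The arm moves only by the tool play_rows, never from a script. Its argument "commands" is a list that holds one entry, the list of rows, each a list of 5 numbers: the gripper's target within -1 to 1 (shut at 1, half-way at 0, fully open at -1), then the shift along the tool's x, y, z scaled (see below), then the turn about the tool's z scaled (see below). A call has 1 to 12 rows; each row is the pose to reach, as a shift and turn from the pose commanded when the call began, along the tool's axes at that moment; what a row does not reach only later rows make up. The controller multiplies each number of a shift by 0.2 m and each number of a turn by pi/2 rad. A row lasts 1/12 s, in which the tool goes at most 41.7 mm and 7.16 degrees, less where a joint would pass 70% of its speed; a pose out of reach is approached as far as the arm can. A call with a number of a shift or a turn outside -1 to 1 is refused whole. A call with a gripper value outside its range is refused whole. The fingers move at their own pace and stop on an object; "grip_force" is the grip in N (left out, the last holds). Time passes only in rows, so rows that repeat a pose let the fingers close. It gives the time, the measured TCP pose, the force, the opening and the grip force at its end, in the units of the state.
- get_obs(): the state, without advancing time (a new reading comes with each control period).
- viewer.grab_frame(name): name is "scene" or "side" or "wrist"; returns a dict with "pixels" (480x640x3 uint8, red, green, blue), "fovy" (degrees; the focal length in pixels is half the picture's height over the tangent of half this angle, whatever the lens; pixels are square), "cx", "cy" (the principal point, pixels), "world_to_cam" (4x4, takes a point from world to camera coordinates); the wrist camera has in their place "hand_eye" (4x4, takes a point from camera to tool coordinates, whose origin is the TCP and whose axes are the flange's). Camera axes: x right, y up, looking along -z (the intrinsics and any distortion apply to the point x, -y, -z); pixel columns grow to the right and rows downward; lengths in m; the calibration is good to about 2 mm. A picture is of the moment at which its call begins: read the wrist's pose just before it. There is no depth.
- r.hand_in(): hands the job in; it is judged then, once.
Trained networks look in a picture, given as the dict that the camera call returned (one of the last four; its "shot" number tells which), for a name from the list of things; names that differ only in an ending like _2 or _b are one class to them, and where a whole thing is asked for, a point or a joint stands for the part that bears it (a point fixed in the world has none). Each returns a list of dicts, best first, with "score" (0 to 1); they miss things now and then, are a little off and sometimes report something else, mostly with a low value. They report only what shows in the picture. A call takes as long as a camera call.
- viewer.trace(picture, thing): "pixels" (480x640 bool, what is visible of it) and "rect" ([left, top, right, bottom] in pixels, round what is visible of it).
The state is a dict: "clock": time; "joints": joint angles; "qvel": joint speeds; "tau": joint torques, N m; "tcp_pos": TCP position; "orientation": TCP orientation; "contact_force": force on the tool from outside, world axes, zero at the start; "moment": the same for the moment, N m; "grip_width": finger opening in m; "gripper_force": force on a finger pad.
Only numpy, scipy, OpenCV 4.12 (cv2) and the standard library are available. Lean on these libraries where they do the work, as an engineer would, in place of code of your own. Each camera call takes 0.05 s, during which the arm holds its last target. There are 200 camera calls.

## Working session

There is one attempt and no reset: what is moved stays moved. The work goes in short steps, Python scripts to look and compute and a tool call to move; the robot and the scene stay as the last step left them, time stands still between calls to the robot, and variables do not carry over. Pictures are saved under pics/ and viewed, at most 14 in all, crops included, and the job is handed in when it is done.

Besides the shell and the picture viewer there is one more tool, called after ">>>" in YAML: its name, and indented under it one key for each argument. play_rows: Moves the arm, as the interface text tells. Shifts and turns lie within -1 to 1; 1 stands for 0.2 m of shift or pi/2 rad of turn. Its arguments: {"type":"object","properties":{"commands":{"type":"array","items":{"type":"array","items":{"type":"array","items":{"type":"number","minimum":-1,"maximum":1}}}},"grip_force":{"type":"number"}},"required":["commands"]}

```bash
mkdir -p pics; ls; cat > h.py <<'E'
import numpy as np, cv2
from bench import get_obs, viewer, r
from scipy.spatial.transform import Rotation as R
def save(p,n): cv2.imwrite('pics/'+n+'.png',cv2.cvtColor(p['pixels'],cv2.COLOR_RGB2BGR))
def c2w(p,o):
    if 'hand_eye' in p:
        T=np.eye(4);T[:3,:3]=R.from_rotvec(o['orientation']).as_matrix();T[:3,3]=o['tcp_pos'];return T@p['hand_eye']
    return np.linalg.inv(p['world_to_cam'])
def px2w(p,o,uv,z):
    f=240/np.tan(np.radians(p['fovy'])/2);C=c2w(p,o)
    d=C[:3,:3]@np.array([(uv[0]-p['cx'])/f,-(uv[1]-p['cy'])/f,-1]);t=(z-C[2,3])/d[2];return C[:3,3]+t*d
def w2px(p,o,X):
    f=240/np.tan(np.radians(p['fovy'])/2);c=np.linalg.inv(c2w(p,o))@np.append(X,1)
    return np.array([p['cx']+f*c[0]/-c[2],p['cy']-f*c[1]/-c[2]])
E
python3 - <<'E'
from h import *
o=get_obs();print({k:np.round(v,3) for k,v in o.items()})
for n in ['scene','side','wrist']:
    p=viewer.grab_frame(n);save(p,n+'0');print(n,[k for k in p],p['fovy'],p['cx'],p['cy'],np.round(c2w(p,o),3).tolist())
    for t in ['face','tray','crate','bail','tabA','jarmidA','beer_bottle','beaker','tub']:
        try: 
            for d in viewer.trace(p,t)[:4]:
                m=d['pixels'];ys,xs=np.nonzero(m);print(t,round(d['score'],2),np.round(d['rect']),xs.mean().round(),ys.mean().round(),m.sum())
        except Exception as e: print(t,e)
E
```

```text
pics
{'clock': np.float64(0.0), 'joints': array([-0.108,  0.478,  0.022,  1.556, -0.011,  1.109, -0.083]), 'qvel': array([ 0.   , -0.   ,  0.003,  0.001, -0.   ,  0.001,  0.   ]), 'tau': array([-1.0000e-03, -5.9644e+01,  1.6080e+00, -2.8119e+01,  1.2000e-02,
        9.0000e-03,  0.0000e+00]), 'tcp_pos': array([ 0.674, -0.   ,  0.23 ]), 'orientation': array([-2.221e+00, -2.221e+00,  2.000e-03]), 'contact_force': array([-0.332, -0.564,  0.051]), 'moment': array([-0.02 ,  0.026,  0.082]), 'gripper_force': np.float64(0.0), 'grip_width': np.float64(0.085)}
scene ['pixels', 'fovy', 'cx', 'cy', 'world_to_cam', 'shot'] 44.93843640089434 320.8080703405864 233.77597671717757 [[-0.651, -0.477, 0.591, 1.283], [0.759, -0.405, 0.51, 0.567], [-0.004, 0.78, 0.625, 0.763], [0.0, 0.0, 0.0, 1.0]]
face 0.75 [206. 200. 414. 346.] 301.0 281.0 10218
tray 0.64 [175. 140. 290. 209.] 231.0 174.0 4201
crate 0.78 [440. 263. 596. 382.] 522.0 320.0 9928
bail 0.84 [286. 199. 414. 270.] 350.0 234.0 833
tabA 0.61 [296. 209. 327. 246.] 312.0 230.0 565
tabA 0.19 [209. 199. 412. 347.] 301.0 280.0 10163
jarmidA 0.75 [32
[... 1197 characters left out ...]
 0.002, 0.675], [0.0, 0.951, 0.311, 0.08], [-0.002, -0.311, 0.951, 0.372], [0.0, 0.0, 0.0, 1.0]]
face 0.82 [155.   4. 491. 355.] 354.0 172.0 51879
tray 0.69 [189. 412. 275. 460.] 233.0 428.0 2588
tray 0.41 [ 48. 169. 153. 248.] 99.0 206.0 6010
tray 0.2 [156.   0. 285. 359.] 199.0 166.0 5866
bail 0.74 [159.   0. 285. 355.] 200.0 165.0 6081
bail 0.63 [190.  85. 267. 150.] 232.0 116.0 4496
tabA 0.95 [209. 228. 283. 293.] 247.0 258.0 3418
tabA 0.65 [154.   0. 284. 354.] 200.0 164.0 6035
jarmidA 0.7 [ 87. 248. 178. 329.] 131.0 287.0 5149
beer_bottle 0.29 [351. 388. 431. 459.] 390.0 421.0 3257
beer_bottle 0.26 [ 20.  62. 132. 145.] 74.0 103.0 7468
beaker 0.64 [354. 387. 430. 457.] 390.0 421.0 3224
```

View pics/scene0.png

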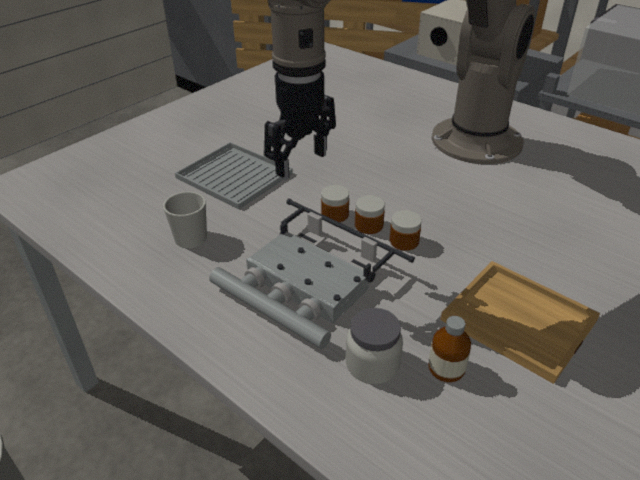

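View pics/side0.png

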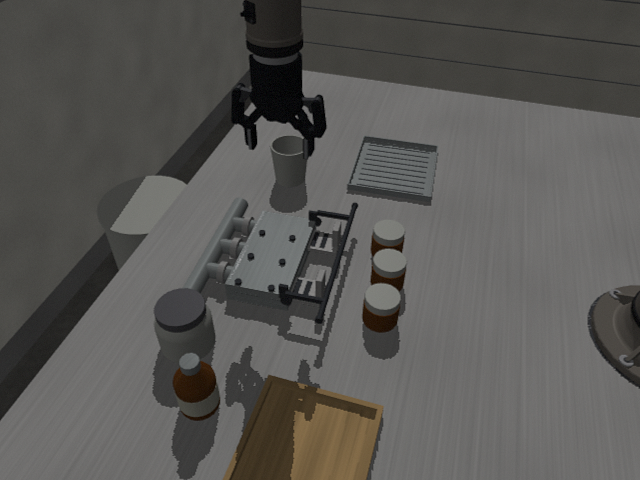

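View pics/wrist0.png

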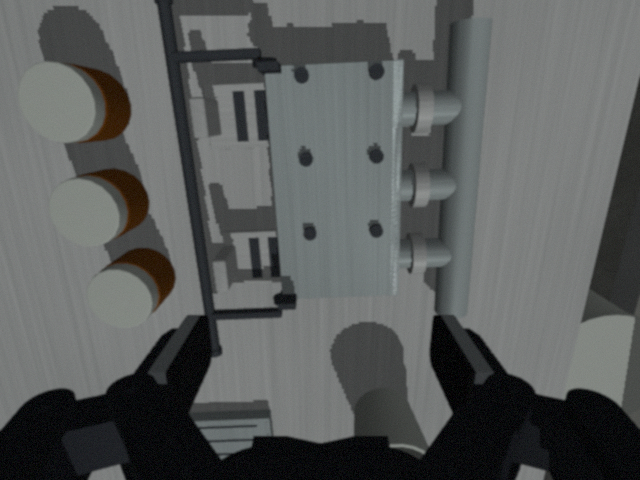

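Three jars stand in front of the bail (wrist lids at (64,103), (91,211), (124,295)). There are two screens, in the outer channels (tabs near (200,110) and (222,262)), and the middle channel is empty. The bail is shut, the tray is on one side and the crate on the other.

```bash
python3 - <<'E'
from h import *
o=get_obs()
P={n:viewer.grab_frame(n) for n in ['scene','side','wrist']}
def pr(n,lab,z,pts): print(n,lab,[np.round(px2w(P[n],o,q,z)[:2],3).tolist() for q in pts])
pr('wrist','lids',.06,[(62,103),(91,211),(124,295)])
pr('wrist','bar',.055,[(165,2),(178,60),(207,315),(215,352)])
pr('wrist','housing',.04,[(265,64),(404,60),(398,297),(283,297)])
pr('scene','tray',.015,[(232,146),(289,180),(240,204),(177,176)])
pr('side','tray',.015,[(364,138),(438,146),(432,200),(348,190)])
pr('scene','crate',.02,[(492,264),(597,319),(552,373),(443,315)])
pr('side','crate',.02,[(272,378),(383,405)])
pr('scene','lids',.06,[(335,194),(370,205),(405,221)]);pr('side','lids',.06,[(389,230),(390,259),(382,296)])
for n in ['scene','side','wrist']:
  for t in ['tabA','jarmidA','tray','crate']:
    for d in viewer.trace(P[n],t)[:6]:
      c,s,a=cv2.minAreaRect(np.argwhere(d['pixels'])[:,::-1].astype(np.float32));print(n,t,round(d['score'],2),np.round(d['rect']))
      if t in('tray','crate'): pr(n,'box',.01,cv2.boxPoints((c,s,a)))
for n,z in [('scene',.05),('side',.05)]:
  pr(n,'bottle/tub/beaker base',0,{'scene':[(449,372),(374,372),(189,240)],'side':[(198,412),(186,350),(290,178)]}[n])
pr('wrist','tabtops',.058,[(200,118),(222,262)])
E
```

```text
wrist lids [[0.476, 0.091], [0.483, 0.006], [0.498, -0.072]]
wrist bar [[0.562, 0.16], [0.567, 0.122], [0.569, -0.095], [0.573, -0.135]]
wrist housing [[0.631, 0.121], [0.742, 0.124], [0.75, -0.083], [0.639, -0.083]]
scene tray [[0.452, -0.447], [0.473, -0.229], [0.613, -0.246], [0.631, -0.442]]
side tray [[0.62, -0.447], [0.439, -0.465], [0.426, -0.248], [0.607, -0.229]]
scene crate [[0.439, 0.272], [0.452, 0.478], [0.612, 0.466], [0.616, 0.271]]
side crate [[0.603, 0.268], [0.432, 0.266]]
scene lids [[0.498, -0.07], [0.482, 0.01], [0.48, 0.095]]
side lids [[0.491, -0.073], [0.475, 0.003], [0.471, 0.093]]
scene tabA 0.67 [295. 208. 328. 246.]
scene jarmidA 0.57 [320. 183. 347. 225.]
scene jarmidA 0.44 [283. 197. 415. 274.]
scene tray 0.61 [175. 144. 280. 207.]
scene box [[0.634, -0.45], [0.423, -0.604], [0.431, -0.276], [0.621, -0.175]]
scene tray 0.46 [389. 208. 421. 254.]
scene box [[0.413, 0.013], [0.369, 0.065], [0.483, 0.139], [0.523, 0.091]]
scene tray 0.39 [161. 191. 206. 248.]
scene box [[0.69, -0.426], [0.621, -0.356], [0.752, -0.195], [0.813, -0.258]]
scene crate 0.89 [440. 264. 596. 382.]
scene box [[0.619, 0.264], [0.391, 0.222], [0.424, 0.474], [0.623, 0.482]]
side tabA 0.95 [311. 226. 343. 252.]
side jarmidA 0.72 [371. 218. 406. 253.]
side tray 0.57 [345. 136. 439. 201.]
side box [[0.615, -0.236], [0.653, -0.472], [0.44, -0.477], [0.43, -0.246]]
side crate 0.58 [225. 378. 381. 480.]
side box [[0.618, 0.428], [0.644, 0.257], [0.429, 0.258], [0.435, 0.422]]
wrist tabA 0.73 [213. 232. 281. 292.]
wrist jarmidA 0.8 [ 86. 249. 175. 328.]
scene bottle/tub/beaker base [[0.7, 0.336], [0.779, 0.244], [0.756, -0.25]]
side bottle/tub/beaker base [[0.694, 0.342], [0.761, 0.246], [0.749, -0.254]]
wrist tabtops [[0.581, 0.08], [0.588, -0.041]]
```

>>> play_rows:
  commands:
    - [[-1, 0.08, -0.16, 0], [-1, 0.16, -0.33, 0], [-1, 0.23, -0.5, 0], [-1, 0.31, -0.66, 0], [-1, 0.39, -0.83, 0], [-1, 0.46, -0.99, 0], [-1, 0.46, -0.99, 0], [-1, 0.46, -0.99, 0]]

```text
invalid input
```

>>> play_rows:
  commands:
    - [[-1, 0.08, -0.16, 0, 0], [-1, 0.16, -0.33, 0, 0], [-1, 0.23, -0.5, 0, 0], [-1, 0.31, -0.66, 0, 0], [-1, 0.39, -0.83, 0, 0], [-1, 0.46, -0.99, 0, 0], [-1, 0.46, -0.99, 0, 0], [-1, 0.46, -0.99, 0, 0]]

```text
clock: 2.92
tcp_pos: [0.4758, 0.0929, 0.2318]
orientation: [2.218, 2.224, 0.001]
contact_force: [0.1, -0.7, 0.4]
grip_width: 0.0858
gripper_force: 0.0
```

```bash
cat >> h.py <<'E'
def lids(n='wrist',p=None,o=None):
    o=o or get_obs();p=p or viewer.grab_frame(n);hsv=cv2.cvtColor(p['pixels'],cv2.COLOR_RGB2HSV)
    out=[]
    for d in viewer.trace(p,'jarmidA'):
        m=d['pixels']; ys,xs=np.nonzero(m); lid=m&(hsv[...,1]<80)&(hsv[...,2]>60)
        if lid.sum()<50: continue
        c=cv2.moments(lid.astype(np.uint8),True);c=(c['m10']/c['m00'],c['m01']/c['m00'])
        out.append((round(d['score'],2),np.round(c),int(lid.sum()),np.round(px2w(p,o,c,.058)[:2],3)))
    return out
E
python3 - <<'E'
from h import *
o=get_obs();print(o['tcp_pos'],o['clock']);p=viewer.grab_frame('wrist');save(p,'w1')
for l in lids(p=p,o=o):print(l)
print(lids('side')); print(lids('scene'))
E
```

```text
[0.47582914 0.09287907 0.23178013] 2.9167
(0.74, array([336., 380.]), 2657, array([ 0.493, -0.072]))
[(0.6, array([387., 233.]), 676, array([ 0.493, -0.067])), (0.39, array([311., 287.]), 407, array([0.591, 0.106])), (0.21, array([286., 157.]), 829, array([ 0.756, -0.25 ]))]
[]
```

View pics/w1.png

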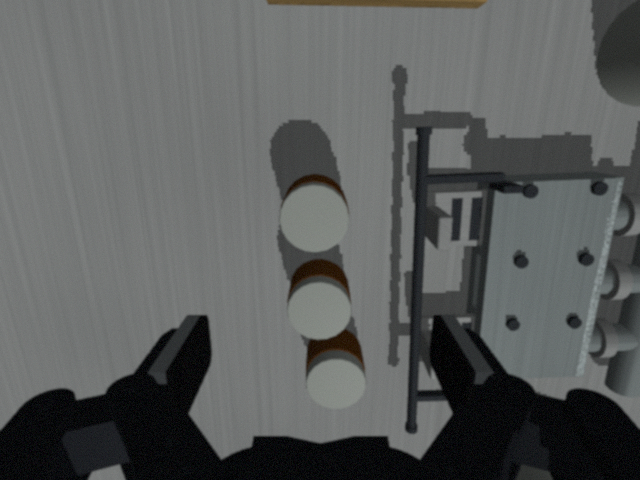

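Lids at (314,217), (319,311), (336,381); bail crossbar ends at (424,129) and (411,428); crate edge at the top.

```bash
python3 - <<'E'
from h import *
o=get_obs();p=viewer.grab_frame('wrist')
for z,q in [(.06,(314,217)),(.06,(319,311)),(.06,(336,381)),(.052,(424,129)),(.052,(411,428)),(.04,(490,187)),(.04,(622,178)),(.04,(582,376)),(.04,(476,374)),(.02,(268,2)),(.02,(486,3))]: print(q,np.round(px2w(p,o,q,z),3))
print(w2px(p,o,o['tcp_pos']-[0,0,.17]))
E
```

```text
(314, 217) [0.473 0.092 0.06 ]
(319, 311) [0.477 0.004 0.06 ]
(336, 381) [ 0.493 -0.073  0.06 ]
(424, 129) [0.562 0.163 0.052]
(411, 428) [ 0.573 -0.138  0.052]
(490, 187) [0.627 0.114 0.04 ]
(622, 178) [0.741 0.122 0.04 ]
(582, 376) [ 0.749 -0.083  0.04 ]
(476, 374) [ 0.639 -0.08   0.04 ]
(268, 2) [0.436 0.261 0.02 ]
(486, 3) [0.612 0.26  0.02 ]
[319.92390514 218.30435521]
```

>>> play_rows:
  commands:
    - [[-1, 0, 0, 0.17, 0], [-1, 0, 0, 0.34, 0], [-1, 0, 0, 0.5, 0], [-1, 0, 0, 0.65, 0], [-1, 0, 0, 0.8, 0], [-1, 0, 0, 0.9, 0], [-1, 0, 0, 1, 0], [-1, 0, 0, 1, 0], [-1, 0, 0, 1, 0]]

```text
clock: 4.02
tcp_pos: [0.4766, 0.0916, 0.0306]
orientation: [-2.221, -2.22, 0.004]
contact_force: [-0.4, 0.3, 0.8]
grip_width: 0.0854
gripper_force: 0.0
```

>>> play_rows:
  commands:
    - [[-1, 0, 0, 0.05, 0], [-1, 0, 0, 0.09, 0], [-1, 0, 0, 0.09, 0], [0.6, 0, 0, 0.09, 0], [0.6, 0, 0, 0.09, 0], [0.6, 0, 0, 0.09, 0], [0.6, 0, 0, 0.09, 0], [0.6, 0, 0, 0.09, 0], [0.6, 0, 0, 0.09, 0], [0.6, 0, 0, 0.09, 0], [0.6, 0, 0, 0.09, 0], [0.6, 0, 0, 0.09, 0]]
  grip_force: 40

```text
clock: 5.02
tcp_pos: [0.4768, 0.092, 0.0139]
orientation: [-2.221, -2.221, 0.0]
contact_force: [-3.7, -0.7, 6.9]
grip_width: 0.061
gripper_force: 43.0
```

>>> play_rows:
  commands:
    - [[0.6, 0, 0, -0.12, 0], [0.6, 0, 0, -0.24, 0], [0.6, 0, 0, -0.36, 0], [0.6, 0, 0, -0.45, 0], [0.6, 0.1, 0.02, -0.45, 0], [0.6, 0.25, 0.04, -0.45, 0], [0.6, 0.4, 0.06, -0.45, 0], [0.6, 0.55, 0.07, -0.45, 0], [0.6, 0.7, 0.09, -0.45, 0], [0.6, 0.85, 0.09, -0.45, 0], [0.6, 0.95, 0.09, -0.45, 0], [0.6, 1, 0.09, -0.45, 0]]

```text
clock: 6.02
tcp_pos: [0.4944, 0.296, 0.1034]
orientation: [-2.216, -2.225, -0.003]
contact_force: [-0.2, -0.0, -1.9]
grip_width: 0.0609
gripper_force: 45.3
```

>>> play_rows:
  commands:
    - [[0.6, 0.15, 0, 0, 0], [0.6, 0.3, 0, 0, 0], [0.6, 0.45, 0, 0, 0], [0.6, 0.6, 0, 0, 0], [0.6, 0.69, 0, 0, 0], [0.6, 0.69, 0, 0.1, 0], [0.6, 0.69, 0, 0.2, 0], [0.6, 0.69, 0, 0.3, 0], [0.6, 0.69, 0, 0.36, 0], [0.6, 0.69, 0, 0.4, 0], [0.6, 0.69, 0, 0.4, 0]]

```text
clock: 6.93
tcp_pos: [0.4951, 0.4289, 0.0226]
orientation: [2.222, 2.22, -0.002]
contact_force: [0.4, 0.3, -2.0]
grip_width: 0.0612
gripper_force: 45.9
```

```bash
python3 - <<'E'
from h import *
o=get_obs();print(o['tcp_pos'],o['grip_width'],o['gripper_force'],o['contact_force']);p=viewer.grab_frame('scene');save(p,'s2')
E
```

```text
[0.49507113 0.42894491 0.02260469] 0.06120627697496189 45.92398703098297 [ 0.40068025  0.28378538 -1.9799585 ]
```

View pics/s2.png

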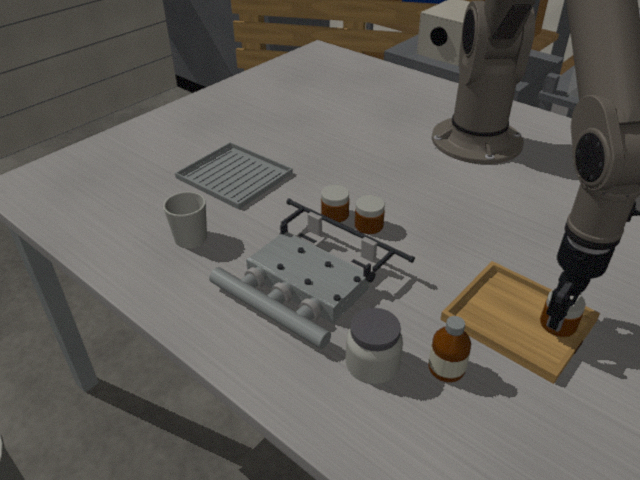

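The jar stands inside the crate near (562,312). Releasing it and going for the middle jar.

>>> play_rows:
  commands:
    - [[0.6, 0, 0, 0.01, 0], [-1, 0, 0, 0.01, 0], [-1, 0, 0, 0.01, 0], [-1, 0, 0, 0.01, 0], [-1, 0, 0, 0.01, 0], [-1, 0, 0, -0.1, 0], [-1, 0, 0, -0.25, 0], [-1, 0, 0, -0.45, 0], [-1, 0, 0, -0.6, 0], [-1, -0.2, 0, -0.6, 0], [-1, -0.4, 0, -0.6, 0], [-1, -0.6, 0, -0.6, 0]]

```text
clock: 7.98
tcp_pos: [0.4951, 0.3095, 0.1444]
orientation: [2.219, 2.223, 0.004]
contact_force: [0.6, -0.1, -0.6]
grip_width: 0.0852
gripper_force: 0.0
```

>>> play_rows:
  commands:
    - [[-1, -0.2, 0, -0.1, 0], [-1, -0.4, 0, -0.2, 0], [-1, -0.6, 0, -0.3, 0], [-1, -0.8, -0.05, -0.4, 0], [-1, -1, -0.08, -0.4, 0], [-1, -1, -0.08, -0.4, 0]]

```text
clock: 8.48
tcp_pos: [0.4789, 0.1033, 0.225]
orientation: [2.228, 2.211, 0.001]
contact_force: [-0.2, -1.1, -1.5]
grip_width: 0.0855
gripper_force: 0.0
```

>>> play_rows:
  commands:
    - [[-1, -0.2, 0, 0, 0], [-1, -0.4, 0, 0, 0], [-1, -0.53, 0, 0, 0], [-1, -0.53, 0, 0, 0], [-1, -0.53, 0, 0, 0]]

```text
clock: 8.9
tcp_pos: [0.4789, 0.0025, 0.2235]
orientation: [2.225, 2.217, 0.0]
contact_force: [0.5, 0.8, 0.5]
grip_width: 0.0854
gripper_force: 0.0
```

```bash
cat >> h.py <<'E'
def lids2():
    o=get_obs();p=viewer.grab_frame('wrist')
    g=cv2.cvtColor(p['pixels'],cv2.COLOR_RGB2HSV);rgb=p['pixels'].astype(int)
    m=((rgb.min(2)>165)|((g[...,1]<45)&(g[...,2]>175))).astype(np.uint8)
    n,L,S,C=cv2.connectedComponentsWithStats(m)
    for i in range(1,n):
        if 800<S[i,4]<9000: print(np.round(C[i]),S[i].tolist(),np.round(px2w(p,o,C[i],.06)[:2],3))
    return p,o
E
python3 - <<'E'
from h import *
p,o=lids2();print(o['tcp_pos']);save(p,'w3');print(p['pixels'][300:302,310:340:10].tolist())
for l in lids(p=p,o=o):print(l)
E
```

```text
[0.47894683 0.00252173 0.22351927]
[[[127, 132, 126], [123, 129, 125], [130, 133, 130]], [[128, 131, 125], [129, 135, 129], [128, 132, 128]]]
(0.98, array([335., 302.]), 3418, array([ 0.492, -0.074]))
```

View pics/w3.png

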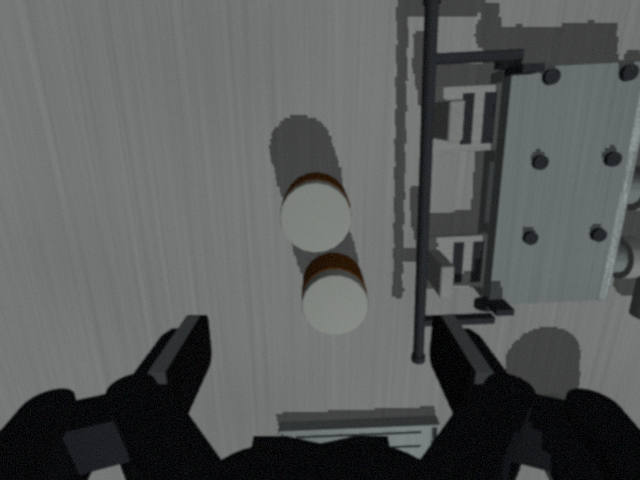

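Jar B's lid at (316,216) is under the tool. Jar C's lid at (335,302) has not moved.

>>> play_rows:
  commands:
    - [[-1, 0, -0.01, 0.17, 0], [-1, 0, -0.01, 0.34, 0], [-1, 0, -0.01, 0.5, 0], [-1, 0, -0.01, 0.65, 0], [-1, 0, -0.01, 0.8, 0], [-1, 0, -0.01, 0.9, 0], [-1, 0, -0.01, 1, 0], [-1, 0, -0.01, 1, 0]]

```text
clock: 9.67
tcp_pos: [0.4747, 0.0058, 0.0201]
orientation: [-2.215, -2.222, 0.006]
contact_force: [-0.4, 0.0, 0.7]
grip_width: 0.0858
gripper_force: 0.0
```

>>> play_rows:
  commands:
    - [[-1, 0, 0, 0.045, 0], [-1, 0, 0, 0.045, 0], [0.6, 0, 0, 0.045, 0], [0.6, 0, 0, 0.045, 0], [0.6, 0, 0, 0.045, 0], [0.6, 0, 0, 0.045, 0], [0.6, 0, 0, 0.045, 0], [0.6, 0, 0, 0.045, 0], [0.6, 0, 0, -0.07, 0], [0.6, 0, 0, -0.19, 0], [0.6, 0, 0, -0.31, 0], [0.6, 0, 0, -0.4, 0]]

```text
clock: 10.67
tcp_pos: [0.4776, 0.004, 0.1056]
orientation: [2.221, 2.22, 0.003]
contact_force: [0.4, -0.1, -1.7]
grip_width: 0.0609
gripper_force: 45.3
```

>>> play_rows:
  commands:
    - [[0.6, 0.1, 0.05, 0, 0], [0.6, 0.25, 0.1, 0, 0], [0.6, 0.4, 0.15, 0, 0], [0.6, 0.55, 0.2, 0, 0], [0.6, 0.7, 0.25, 0, 0], [0.6, 0.85, 0.3, 0, 0], [0.6, 0.95, 0.35, 0, 0], [0.6, 1, 0.37, 0, 0]]

```text
clock: 11.33
tcp_pos: [0.5519, 0.2082, 0.104]
orientation: [-2.217, -2.225, -0.005]
contact_force: [-0.1, 0.1, -1.7]
grip_width: 0.0606
gripper_force: 47.0
```

>>> play_rows:
  commands:
    - [[0.6, 0.15, 0, 0, 0], [0.6, 0.3, 0, 0, 0], [0.6, 0.45, 0, 0, 0], [0.6, 0.6, 0, 0, 0], [0.6, 0.75, 0, 0, 0], [0.6, 0.84, 0, 0, 0], [0.6, 0.84, 0, 0.1, 0], [0.6, 0.84, 0, 0.2, 0], [0.6, 0.84, 0, 0.3, 0], [0.6, 0.84, 0, 0.36, 0], [0.6, 0.84, 0, 0.36, 0]]

```text
clock: 12.25
tcp_pos: [0.5493, 0.3696, 0.0285]
orientation: [-2.222, -2.22, 0.009]
contact_force: [-0.8, -0.3, -2.4]
grip_width: 0.0607
gripper_force: 47.2
```

>>> play_rows:
  commands:
    - [[0.6, 0, 0, 0.03, 0], [0.6, 0, 0, 0.03, 0], [-1, 0, 0, 0.03, 0], [-1, 0, 0, 0.03, 0], [-1, 0, 0, 0.03, 0], [-1, 0, 0, 0.03, 0], [-1, 0, 0, -0.1, 0], [-1, 0, 0, -0.25, 0], [-1, 0, 0, -0.45, 0], [-1, 0, 0, -0.6, 0], [-1, -0.2, -0.1, -0.65, 0], [-1, -0.4, -0.28, -0.7, 0]]

```text
clock: 13.25
tcp_pos: [0.5086, 0.3054, 0.1711]
orientation: [2.22, 2.221, 0.011]
contact_force: [1.3, -1.7, 0.1]
grip_width: 0.0853
gripper_force: 0.0
```

>>> play_rows:
  commands:
    - [[-1, -0.2, 0, -0.1, 0], [-1, -0.4, 0, -0.2, 0], [-1, -0.6, 0, -0.27, 0], [-1, -0.8, 0, -0.27, 0], [-1, -1, 0, -0.27, 0], [-1, -1, 0, -0.27, 0]]

```text
clock: 13.75
tcp_pos: [0.5063, 0.0956, 0.2232]
orientation: [2.231, 2.207, -0.002]
contact_force: [-0.2, -0.8, -0.2]
grip_width: 0.0854
gripper_force: 0.0
```

>>> play_rows:
  commands:
    - [[-1, -0.2, 0, 0, 0], [-1, -0.4, 0, 0, 0], [-1, -0.6, 0, 0, 0], [-1, -0.8, 0, 0, 0], [-1, -0.8, 0, 0, 0], [-1, -0.8, 0, 0, 0]]

```text
clock: 14.25
tcp_pos: [0.5059, -0.0579, 0.2226]
orientation: [2.227, 2.215, 0.0]
contact_force: [0.6, 0.9, 0.2]
grip_width: 0.0852
gripper_force: 0.0
```

```bash
python3 - <<'E'
from h import *
o=get_obs();p=viewer.grab_frame('wrist');print(o['tcp_pos']);save(p,'w4')
for l in lids(p=p,o=o):print(l)
E
```

```text
[ 0.50588325 -0.05789857  0.2225898 ]
(0.66, array([304., 239.]), 3885, array([ 0.492, -0.074]))
(0.2, array([432., 198.]), 2227, array([ 0.598, -0.04 ]))
```

>>> play_rows:
  commands:
    - [[-1, -0.04, -0.03, 0, 0], [-1, -0.08, -0.06, 0, 0], [-1, -0.08, -0.06, 0.17, 0], [-1, -0.08, -0.06, 0.34, 0], [-1, -0.08, -0.06, 0.5, 0], [-1, -0.08, -0.06, 0.65, 0], [-1, -0.08, -0.06, 0.8, 0], [-1, -0.08, -0.06, 0.9, 0], [-1, -0.08, -0.06, 1, 0], [-1, -0.08, -0.06, 1, 0]]

```text
clock: 15.18
tcp_pos: [0.491, -0.0709, 0.0192]
orientation: [-2.217, -2.22, 0.007]
contact_force: [0.3, 0.1, -0.4]
grip_width: 0.0857
gripper_force: 0.0
```

>>> play_rows:
  commands:
    - [[-1, 0, 0, 0.045, 0], [-1, 0, 0, 0.045, 0], [0.6, 0, 0, 0.045, 0], [0.6, 0, 0, 0.045, 0], [0.6, 0, 0, 0.045, 0], [0.6, 0, 0, 0.045, 0], [0.6, 0, 0, 0.045, 0], [0.6, 0, 0, 0.045, 0], [0.6, 0, 0, -0.07, 0], [0.6, 0, 0, -0.19, 0], [0.6, 0, 0, -0.31, 0], [0.6, 0, 0, -0.4, 0]]

```text
clock: 16.18
tcp_pos: [0.4945, -0.0714, 0.1044]
orientation: [2.221, 2.22, 0.002]
contact_force: [1.0, 0.9, -2.4]
grip_width: 0.0607
gripper_force: 46.0
```

>>> play_rows:
  commands:
    - [[0.6, 0.1, 0, 0, 0], [0.6, 0.25, 0, 0, 0], [0.6, 0.4, 0, 0, 0], [0.6, 0.55, 0, 0, 0], [0.6, 0.7, 0, 0, 0], [0.6, 0.85, 0, 0, 0], [0.6, 0.95, 0, 0, 0], [0.6, 1, 0, 0, 0]]

```text
clock: 16.85
tcp_pos: [0.4938, 0.1324, 0.1028]
orientation: [-2.216, -2.226, -0.003]
contact_force: [1.0, 0.5, -2.1]
grip_width: 0.0608
gripper_force: 46.2
```

>>> play_rows:
  commands:
    - [[0.6, 0.15, 0, 0, 0], [0.6, 0.3, 0, 0, 0], [0.6, 0.45, 0, 0, 0], [0.6, 0.6, 0, 0, 0], [0.6, 0.75, 0, 0, 0], [0.6, 0.88, 0, 0, 0], [0.6, 0.92, 0, 0, 0], [0.6, 0.92, 0, 0, 0]]

```text
clock: 17.52
tcp_pos: [0.4936, 0.3151, 0.1024]
orientation: [-2.217, -2.225, -0.002]
contact_force: [0.2, -0.4, -3.4]
grip_width: 0.0608
gripper_force: 46.2
```

```bash
python3 - <<'E'
from h import *
o=get_obs();p=viewer.grab_frame('wrist');print(o['tcp_pos'],o['grip_width']);save(p,'w5')
E
```

```text
[0.49364292 0.31510243 0.1023684 ] 0.060806586969107214
```

View pics/w5.png

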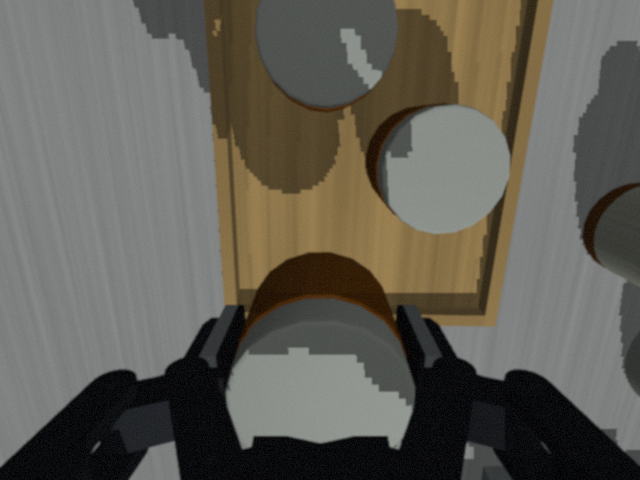

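Two jars stand upright in the crate (lids at (326,40) and (445,168)). The crate's near rim runs from (230,305) to (495,322). Checking where that is before I lower the third jar.

```bash
python3 - <<'E'
from h import *
o=get_obs();p=viewer.grab_frame('wrist')
for z,q in [(.02,(228,308)),(.02,(496,325)),(.02,(485,314)),(.06,(445,168)),(.06,(326,32)),(.02,(212,100)),(.02,(540,100))]: print(q,np.round(px2w(p,o,q,z),3))
E
```

```text
(228, 308) [0.434 0.274 0.02 ]
(496, 325) [0.611 0.262 0.02 ]
(485, 314) [0.603 0.27  0.02 ]
(445, 168) [0.554 0.37  0.06 ]
(326, 32) [0.496 0.428 0.06 ]
(212, 100) [0.434 0.402 0.02 ]
(540, 100) [0.615 0.402 0.02 ]
```

>>> play_rows:
  commands:
    - [[0.6, 0.015, 0, 0.1, 0], [0.6, 0.015, 0, 0.2, 0], [0.6, 0.015, 0, 0.3, 0], [0.6, 0.015, 0, 0.38, 0], [0.6, 0.015, 0, 0.405, 0], [0.6, 0.015, 0, 0.405, 0], [-1, 0.015, 0, 0.405, 0], [-1, 0.015, 0, 0.405, 0], [-1, 0.015, 0, 0.405, 0], [-1, 0.015, 0, 0.405, 0], [-1, 0.015, 0, 0.25, 0], [-1, 0.015, 0, 0.05, 0]]

```text
clock: 18.62
tcp_pos: [0.4918, 0.3138, 0.0899]
orientation: [-2.221, -2.221, 0.012]
contact_force: [0.6, 0.6, 0.7]
grip_width: 0.0858
gripper_force: 0.0
```

>>> play_rows:
  commands:
    - [[-1, 0, 0, -0.2, 0], [-1, 0, 0, -0.4, 0], [-1, -0.2, 0.05, -0.4, -0.0235], [-1, -0.4, 0.15, -0.4, -0.0235], [-1, -0.6, 0.25, -0.4, -0.0235], [-1, -0.8, 0.345, -0.4, -0.0235], [-1, -0.86, 0.345, -0.4, -0.0235], [-1, -0.86, 0.345, -0.4, -0.0235]]

```text
clock: 19.28
tcp_pos: [0.5647, 0.1361, 0.1724]
orientation: [2.189, 2.249, -0.002]
contact_force: [-0.2, -0.0, -0.0]
grip_width: 0.0857
gripper_force: 0.0
```

```bash
python3 - <<'E'
from h import *
o=get_obs();p=viewer.grab_frame('wrist');print(o['tcp_pos'],o['orientation']);save(p,'w6');save(viewer.grab_frame('scene'),'s6')
print(w2px(p,o,[.5626,.1455,.052]),w2px(p,o,o['tcp_pos']-[0,0,o['tcp_pos'][2]-.052]))
E
```

```text
[0.56468575 0.13607077 0.17242115] [ 2.18890445  2.24934269 -0.00249219]
[317.18245052 222.15108736] [319.75774658 234.91660381]
```

View pics/w6.png

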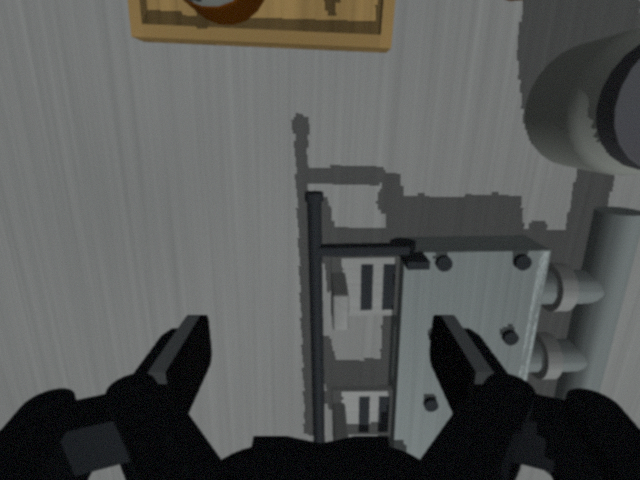

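The left stub spans rows 195-243 at column 316, matching the predicted (317,222). Descending to pinch it.

>>> play_rows:
  commands:
    - [[0, 0.047, -0.008, 0, 0], [0, 0.047, -0.008, 0.15, 0], [0, 0.047, -0.008, 0.3, 0], [0, 0.047, -0.008, 0.45, 0], [0, 0.047, -0.008, 0.6, 0], [0, 0.047, -0.008, 0.7, 0], [0, 0.047, -0.008, 0.7, 0], [1, 0.047, -0.008, 0.7, 0], [1, 0.047, -0.008, 0.7, 0], [1, 0.047, -0.008, 0.7, 0], [1, 0.047, -0.008, 0.7, 0], [1, 0.047, -0.008, 0.7, 0]]
  grip_force: 25

```text
clock: 20.38
tcp_pos: [0.56, 0.1546, 0.0337]
orientation: [-2.177, -2.262, -0.001]
contact_force: [-5.1, 1.2, 2.8]
grip_width: 0.0089
gripper_force: 24.4
```

>>> play_rows:
  commands:
    - [[1, 0, 0.01, -0.084, 0], [1, 0, 0.042, -0.163, 0], [1, 0, 0.091, -0.232, 0], [1, 0, 0.156, -0.286, 0], [1, 0, 0.233, -0.323, 0], [1, 0, 0.316, -0.339, 0], [1, 0, 0.4, -0.335, 0], [1, 0, 0.48, -0.309, 0], [1, 0, 0.553, -0.265, 0], [1, 0, 0.612, -0.204, 0], [1, 0, 0.654, -0.13, 0], [1, 0, 0.668, -0.085, 0]]

```text
clock: 21.38
tcp_pos: [0.6944, 0.1598, 0.0517]
orientation: [-2.177, -2.261, -0.0]
contact_force: [-24.2, -0.7, 45.7]
grip_width: 0.0089
gripper_force: 30.7
```

```bash
python3 - <<'E'
from h import *
o=get_obs();print(o['tcp_pos'],o['grip_width'],o['gripper_force'],o['contact_force']);save(viewer.grab_frame('side'),'d7')
E
```

```text
[0.69439174 0.15978573 0.05168024] 0.008866084883368507 30.668579041957855 [-24.15611025  -0.65652624  45.6903926 ]
```

View pics/d7.png

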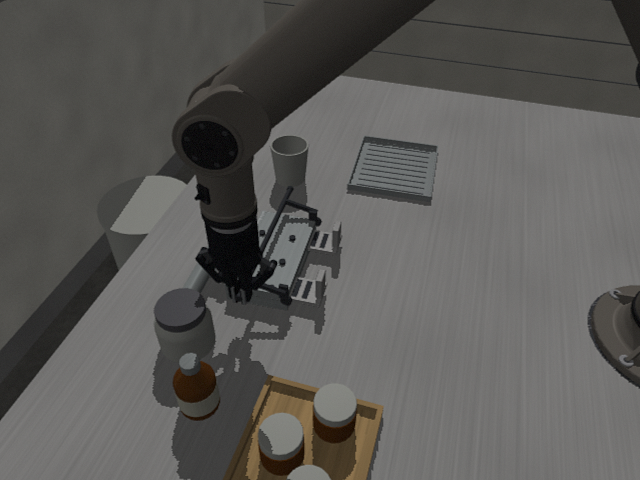

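The bail is thrown back against its stop, pressing lightly. I'll ease off, release, rise and go look at the tray.

>>> play_rows:
  commands:
    - [[1, 0, 0, -0.01, 0], [0.5, 0, 0, -0.02, 0], [0, 0, 0, -0.02, 0], [0, 0, 0, -0.02, 0], [0, 0, 0, -0.02, 0], [0, 0, 0, -0.15, 0], [0, 0, 0, -0.3, 0], [0, 0, 0, -0.5, 0], [0, 0, 0, -0.7, 0], [0, 0, 0, -0.9, 0], [0, 0, -0.1, -0.9, 0], [0, 0, -0.2, -0.9, 0]]

```text
clock: 22.43
tcp_pos: [0.6568, 0.1562, 0.2329]
orientation: [2.179, 2.258, 0.01]
contact_force: [-0.5, -0.1, -0.5]
grip_width: 0.0427
gripper_force: 0.0
```

>>> play_rows:
  commands:
    - [[0, -0.2, -0.1, 0, 0], [0, -0.4, -0.2, 0, 0], [0, -0.6, -0.3, 0, 0], [0, -0.8, -0.4, 0, 0], [0, -1, -0.5, 0, 0], [0, -1, -0.6, 0, 0]]

```text
clock: 22.93
tcp_pos: [0.5417, -0.0544, 0.2297]
orientation: [2.186, 2.252, -0.001]
contact_force: [0.4, -0.7, 1.3]
grip_width: 0.0431
gripper_force: 0.0
```

>>> play_rows:
  commands:
    - [[0, -0.2, 0, 0, 0], [0, -0.4, 0, 0, 0], [0, -0.6, 0, 0, 0], [0, -0.8, 0, 0, 0], [0, -1, 0, 0, 0], [0, -1, 0, 0, 0], [0, -1, 0, 0, 0]]

```text
clock: 23.52
tcp_pos: [0.5485, -0.2512, 0.2293]
orientation: [2.186, 2.255, -0.002]
contact_force: [1.0, 0.4, 0.2]
grip_width: 0.0426
gripper_force: 0.0
```

>>> play_rows:
  commands:
    - [[0, -0.2, 0, 0, 0], [0, -0.4, 0, 0, 0], [0, -0.6, 0, 0, 0], [0, -0.6, 0, 0, 0], [0, -0.6, 0, 0, 0]]

```text
clock: 23.93
tcp_pos: [0.5533, -0.3691, 0.2289]
orientation: [2.183, 2.259, -0.001]
contact_force: [-0.3, 1.9, -1.2]
grip_width: 0.0423
gripper_force: 0.0
```

```bash
python3 - <<'E'
from h import *
o=get_obs();p=viewer.grab_frame('wrist');print(o['tcp_pos'],o['orientation']);save(p,'w8')
E
```

```text
[ 0.55327497 -0.36910958  0.22889535] [ 2.18337467e+00  2.25873858e+00 -1.10989485e-03]
```

View pics/w8.png

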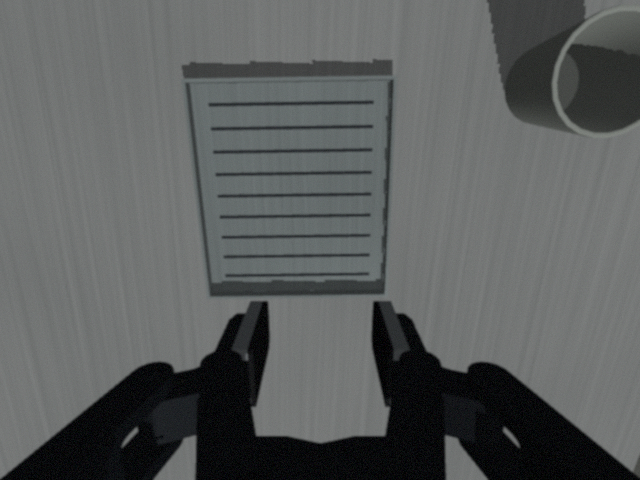

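The tray is at rim corners (186,80), (393,77), (385,294), (210,297), and it is nearly square to the tool. The dark strip above it is shadow.

```bash
python3 - <<'E'
from h import *
o=get_obs();p=viewer.grab_frame('wrist');print(o['tcp_pos'])
X=np.array([px2w(p,o,q,.015)[:2] for q in [(186,80),(393,77),(385,294),(210,297)]]);print(X.round(3),X.mean(0))
for a,b in [(0,1),(3,2),(3,0),(2,1)]: d=X[b]-X[a];print(np.linalg.norm(d),np.degrees(np.arctan2(d[1],d[0])))
E
```

```text
[ 0.55414414 -0.36670807  0.22878597]
[[ 0.435 -0.259]
 [ 0.613 -0.25 ]
 [ 0.624 -0.455]
 [ 0.445 -0.465]] [ 0.52899678 -0.35751282]
0.17810201804484216 2.893623833057143
0.17978469832431915 3.2162004090469822
0.20594568459137175 92.7551908448906
0.20493630689009876 93.22415555756108
```

>>> play_rows:
  commands:
    - [[0, 0.2, 0, 0, 0], [0, 0.4, 0.05, 0, 0], [0, 0.6, 0.1, 0, 0], [0, 0.8, 0.15, 0, 0], [0, 1, 0.2, 0, 0], [0, 1, 0.25, 0, 0]]

```text
clock: 24.53
tcp_pos: [0.598, -0.1516, 0.229]
orientation: [-2.158, -2.276, -0.008]
contact_force: [1.0, 0.9, -0.3]
grip_width: 0.0424
gripper_force: 0.0
```

>>> play_rows:
  commands:
    - [[0, 0.2, 0, 0.1, 0], [0, 0.4, 0, 0.2, 0], [0, 0.55, 0, 0.33, 0], [0, 0.55, 0, 0.33, 0], [0, 0.55, 0, 0.33, 0], [0, 0.55, 0, 0.33, 0]]

```text
clock: 25.03
tcp_pos: [0.5923, -0.0548, 0.1634]
orientation: [-2.177, -2.265, 0.0]
contact_force: [-0.5, -0.3, -0.4]
grip_width: 0.0426
gripper_force: 0.0
```

```bash
python3 - <<'E'
from h import *
o=get_obs();p=viewer.grab_frame('wrist');print(o['tcp_pos'],o['orientation']);save(p,'w9')
for q in [(.592,-.054,.066),(.587,.078,.066),(.6355,.014,.04)]:print(w2px(p,o,q))
print(w2px(p,o,o['tcp_pos']-[0,0,o['tcp_pos'][2]-.066]))
E
```

```text
[ 0.59234554 -0.05484084  0.16342654] [-2.17702955e+00 -2.26494245e+00  4.29173264e-05]
[319.42366828 244.31838268]
[319.73228897  17.4430067 ]
[388.19942684 138.53766287]
[319.89605666 245.54487759]
```

View pics/w9.png

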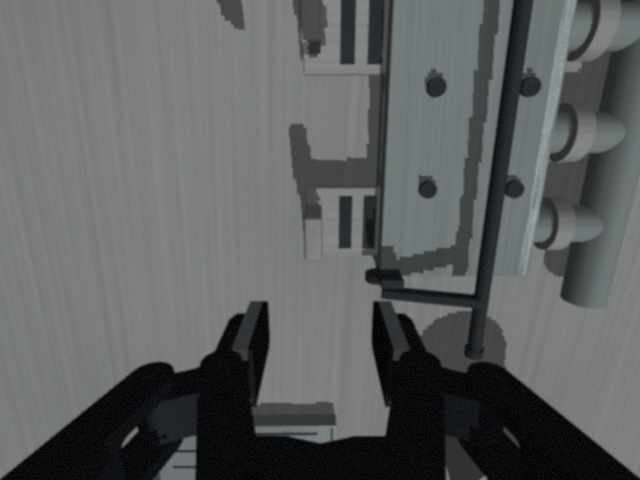

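The tab top is centred at (313,232), about 7 mm to +y and 4 mm to -x of where I had it. Correcting, descending and gripping.

>>> play_rows:
  commands:
    - [[0, 0.035, -0.018, 0, 0], [0, 0.035, -0.018, 0.15, 0], [0, 0.035, -0.018, 0.3, 0], [0, 0.035, -0.018, 0.45, 0], [0, 0.035, -0.018, 0.58, 0], [0, 0.035, -0.018, 0.64, 0], [0, 0.035, -0.018, 0.64, 0], [1, 0.035, -0.018, 0.64, 0], [1, 0.035, -0.018, 0.64, 0], [1, 0.035, -0.018, 0.64, 0], [1, 0.035, -0.018, 0.64, 0], [1, 0.035, -0.018, 0.64, 0]]
  grip_force: 70

```text
clock: 26.08
tcp_pos: [0.5897, -0.0494, 0.037]
orientation: [2.179, 2.26, 0.003]
contact_force: [-3.1, -0.4, 7.7]
grip_width: 0.0107
gripper_force: 70.3
```

>>> play_rows:
  commands:
    - [[1, 0, -0.03, 0, 0], [1, 0, -0.08, 0, 0], [1, 0, -0.13, 0, 0], [1, 0, -0.19, 0, 0], [1, 0, -0.25, 0, 0], [1, 0, -0.31, 0, 0], [1, 0, -0.37, 0, 0], [1, 0, -0.43, 0, 0], [1, 0, -0.49, 0, 0], [1, 0, -0.55, 0, 0], [1, 0, -0.6, 0, 0], [1, 0, -0.6, 0, 0]]

```text
clock: 27.08
tcp_pos: [0.4637, -0.0537, 0.0344]
orientation: [-2.178, -2.258, 0.006]
contact_force: [-0.7, -0.0, -2.4]
grip_width: 0.0109
gripper_force: 68.8
```

```bash
python3 - <<'E'
from h import *
o=get_obs();print(o['tcp_pos'],o['grip_width'],o['gripper_force'],o['contact_force'],o['moment']);p=viewer.grab_frame('side');save(p,'d10')
E
```

```text
[ 0.46373641 -0.05371827  0.03436179] 0.010942265157251961 68.77102375030518 [-0.74989915 -0.03043012 -2.41296106] [-0.02971921  0.19502023 -0.01231846]
```

View pics/d10.png

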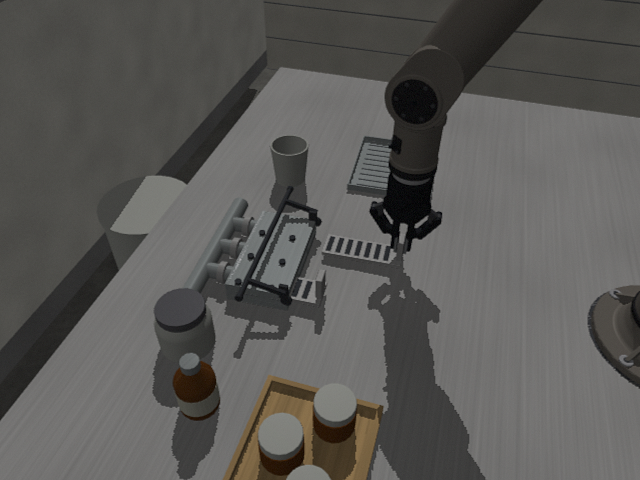

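The screen is out and level, clear of the face. Carrying it to the tray.

>>> play_rows:
  commands:
    - [[1, 0, 0, -0.06, 0], [1, 0, 0, -0.125, 0], [1, -0.06, -0.005, -0.15, 0], [1, -0.17, -0.01, -0.15, 0], [1, -0.29, -0.015, -0.15, 0], [1, -0.41, -0.02, -0.15, 0], [1, -0.53, -0.03, -0.15, 0], [1, -0.65, -0.03, -0.15, 0], [1, -0.77, -0.04, -0.15, 0], [1, -0.87, -0.04, -0.15, 0], [1, -0.95, -0.04, -0.15, 0], [1, -1, -0.04, -0.15, 0]]

```text
clock: 28.13
tcp_pos: [0.4674, -0.2569, 0.0649]
orientation: [2.183, 2.258, -0.002]
contact_force: [-0.4, 0.3, -2.2]
grip_width: 0.0111
gripper_force: 68.9
```

>>> play_rows:
  commands:
    - [[1, -0.08, -0.005, 0, 0], [1, -0.2, -0.01, 0, 0], [1, -0.32, -0.015, 0, 0], [1, -0.44, -0.02, 0, 0], [1, -0.56, -0.03, 0, 0], [1, -0.67, -0.035, 0, 0], [1, -0.75, -0.035, 0, 0], [1, -0.75, -0.035, 0, 0], [1, -0.75, -0.035, 0, 0]]

```text
clock: 28.88
tcp_pos: [0.4659, -0.4047, 0.0646]
orientation: [-2.181, -2.26, 0.001]
contact_force: [0.2, 1.0, -2.0]
grip_width: 0.0106
gripper_force: 68.9
```

```bash
python3 - <<'E'
from h import *
o=get_obs();print(o['tcp_pos'],o['orientation'],o['grip_width'],o['gripper_force'],o['contact_force'],o['moment']);p=viewer.grab_frame('wrist');s=viewer.grab_frame('side')
im=np.hstack([p['pixels'][:,100:500],s['pixels'][50:530,250:650]]) if 0 else p['pixels']
a=cv2.resize(s['pixels'][90:250,290:510],(440,320));c=np.zeros((480,840,3),np.uint8);c[:,:400]=p['pixels'][:,120:520];c[:320,400:]=a
cv2.imwrite('pics/c11.png',cv2.cvtColor(c[:,:800],cv2.COLOR_RGB2BGR))
E
```

```text
[ 0.46587811 -0.40472435  0.06461626] [-2.18141482e+00 -2.25998494e+00  6.02074494e-04] 0.010567444530879 68.91534805297852 [ 0.15479119  0.96052092 -1.98841041] [-0.01875687  0.208208    0.02207386]
```

View pics/c11.png

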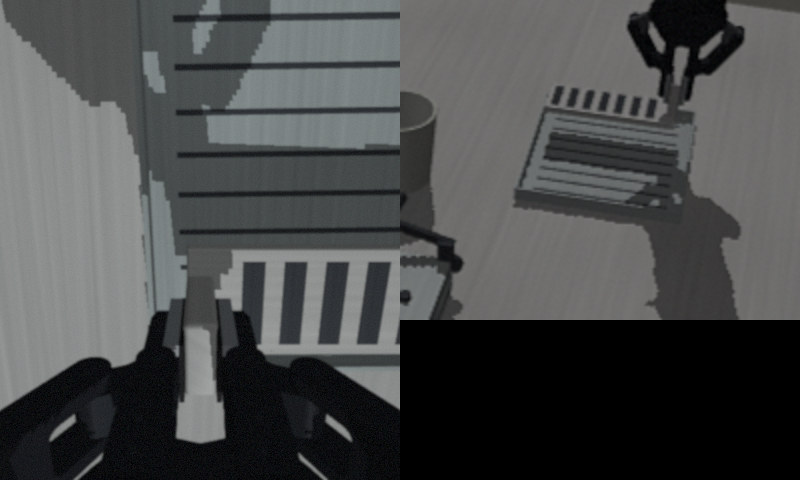

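The screen hangs level over the tray. Checking its edge clearance to the tray's -y and -x walls: plate edge near row 350, tray wall near row 360.

```bash
python3 - <<'E'
from h import *
o=get_obs();p=viewer.grab_frame('wrist')
for z,q in [(.015,(480,362)),(.044,(480,352)),(.015,(265,200)),(.015,(272,310)),(.044,(308,250)),(.044,(500,248))]: print(q,z,np.round(px2w(p,o,q,z),3))
E
```

```text
(480, 362) 0.015 [ 0.563 -0.455  0.015]
(480, 352) 0.044 [ 0.547 -0.429  0.044]
(265, 200) 0.015 [ 0.437 -0.363  0.015]
(272, 310) 0.015 [ 0.441 -0.426  0.015]
(308, 250) 0.044 [ 0.46  -0.379  0.044]
(500, 248) 0.044 [ 0.547 -0.375  0.044]
```

>>> play_rows:
  commands:
    - [[1, 0, 0, 0.05, 0], [1, 0, 0, 0.1, 0], [1, 0, 0, 0.14, 0], [1, 0, 0, 0.17, 0], [1, 0, 0, 0.19, 0], [1, 0, 0, 0.2, 0], [1, 0, 0, 0.203, 0], [1, 0, 0, 0.203, 0]]

```text
clock: 29.7
tcp_pos: [0.4659, -0.403, 0.0262]
orientation: [-2.179, -2.26, -0.001]
contact_force: [-7.8, 8.0, 19.7]
grip_width: 0.0112
gripper_force: 72.3
```

>>> play_rows:
  commands:
    - [[0.3, 0, 0, 0, 0], [0.3, 0, 0, 0, 0], [0.3, 0, 0, 0, 0], [0.3, 0, 0, 0, 0], [0.3, 0, 0, -0.1, 0], [0.3, 0, 0, -0.25, 0], [0.3, 0, 0, -0.4, 0], [0, 0, 0, -0.6, 0], [0, 0, 0, -0.7, 0]]

```text
clock: 30.45
tcp_pos: [0.4678, -0.4052, 0.1686]
orientation: [2.177, 2.258, 0.001]
contact_force: [1.1, -1.4, 0.9]
grip_width: 0.0426
gripper_force: 0.0
```

>>> play_rows:
  commands:
    - [[0, 0.2, 0, 0, 0], [0, 0.4, 0.1, 0, 0], [0, 0.6, 0.2, 0, 0], [0, 0.8, 0.3, 0, 0], [0, 1, 0.4, 0, 0], [0, 1, 0.4, 0, 0]]

```text
clock: 30.95
tcp_pos: [0.5424, -0.1931, 0.1643]
orientation: [-2.169, -2.271, -0.006]
contact_force: [0.8, 1.1, -0.3]
grip_width: 0.0422
gripper_force: 0.0
```

>>> play_rows:
  commands:
    - [[0, 0.2, 0.05, 0, 0], [0, 0.4, 0.1, 0, 0], [0, 0.6, 0.15, 0, 0], [0, 0.8, 0.2, 0, 0], [0, 1, 0.25, 0, 0], [0, 1, 0.28, 0, 0], [0, 1, 0.28, 0, 0]]

```text
clock: 31.53
tcp_pos: [0.5889, 0.0048, 0.1643]
orientation: [-2.173, -2.269, -0.002]
contact_force: [0.0, -1.2, 0.8]
grip_width: 0.0426
gripper_force: 0.0
```

```bash
python3 - <<'E'
from h import *
o=get_obs();print(o['tcp_pos'],o['orientation'],o['contact_force'])
p=viewer.grab_frame('wrist');print(w2px(p,o,(.5836,.085,.066)))
for d in viewer.trace(p,'tabA')[:3]: print(d['score'],d['rect'])
R_=R.from_rotvec(o['orientation']).as_matrix();print('to tab, tool units',R_.T@(np.array([.5836,.085,.165])-o['tcp_pos'])/.2)
E
```

```text
[0.58893068 0.00475138 0.16429635] [-2.17267829e+00 -2.26884231e+00 -2.14266112e-03] [ 0.02268242 -1.15684265  0.80725467]
[316.65399479 117.69529474]
to tab, tool units [ 0.40202438 -0.00925911 -0.00308082]
```

>>> play_rows:
  commands:
    - [[0, 0.15, -0.01, 0, 0], [0, 0.3, -0.01, 0, 0], [0, 0.4, -0.01, 0, 0], [0, 0.4, -0.01, 0, 0], [0, 0.4, -0.01, 0, 0]]

```text
clock: 32.05
tcp_pos: [0.5824, 0.0799, 0.1644]
orientation: [2.18, 2.262, -0.001]
contact_force: [0.4, 0.0, 0.6]
grip_width: 0.0428
gripper_force: 0.0
```

```bash
python3 - <<'E'
from h import *
o=get_obs();print(o['tcp_pos'])
p=viewer.grab_frame('wrist');print('pred',w2px(p,o,(.5836,.085,.066)),w2px(p,o,o['tcp_pos']*[1,1,0]+[0,0,.066]))
for d in viewer.trace(p,'tabB')[:4]:
    print(d['score'],d['rect'],d['pixels'].sum())
g=cv2.cvtColor(p['pixels'],cv2.COLOR_RGB2GRAY)[190:290,280:400]
for r0 in g[::5,::5]: print(' '.join('%3d'%v for v in r0))
E
```

```text
[0.58244991 0.07992568 0.16441286]
pred [321.97214329 237.77719936] [319.94812477 245.01252605]
130 126 131 129 125  73  69  69  69  72  74  72  72  72  76  71  73  71  72  78  64  56  16  42
128 124 133 129 132  74  69  77  75 133 130 130 132 130 131 132 131 129 134 131 112  65  95  99
127 125 133 128 129  75  66  75  76 134 133 133 133  66  58  61 131 129  49  52  52  60 109 115
128 126 132 128 130 110  68  74  76 120 129 131 129  49  44  56 130 131  46  46  46  56 113 116
125 127 131 126 131 122  65  61  57  80 132 132 132  44  43  60 131 129  44  44  47  52 117 121
127 126 132 128 128 124  64  62  61  67 132 133 131  47  43  63 131 127  44  48  50  48 117 116
128 126 132 128 130 127  57  63  61  69 134 130 132  48  46  63 132 127  48  45  55  50 120 116
127 126 132 129 130 129  91 122 124 119 134 130 135  46  40  66 132 130  48  47  54  46 120 121
131 126 130 129 128 128  85 124 128 123 132 131 129  48  43  68 130 127  46  47  57  41 120 117
126 126 131 131 130 128  88 123 123 126 129 130 131  50  44  76 129 125  49  40  64  41 121 118
131 125 132 131 130 127  94 125 128 123 137 
[... 215 characters left out ...]
 123  63  61  72  56 122 121
127 126 132 127 127 127  96 128 131 130 134 132 130 132 128 127 130 130 131 126  68  60 124 124
127 128 129 129 130 128 102 130 132 128 128 123 128 125 126 129 123 126  71  70  41  66 122 122
129 129 130 128 130 129 132 123 125 124 124 128 125 125 126 132 124 125  74  71  44  74 124 124
126 125 132 129 131 127 127 123 127 127 126 125 126 125 127 133 124 128  72  70  49  78 123 122
127 127 130 128 127 126 130 124 128 127 127 128 124 127 128 133 122 123  68  71  51  90 122 124
126 124 127 129 128 125 130 126 125 127 128 126 129 125 128 133 124 123  76  69  55  96 126 124
125 129 131 127 128 127 130 123 126 128 129 126 125 126 128 131 123 128  72  69  54 106 125 122
```

>>> play_rows:
  commands:
    - [[0, 0.025, 0, 0, 0], [0, 0.025, 0, 0.15, 0], [0, 0.025, 0, 0.3, 0], [0, 0.025, 0, 0.45, 0], [0, 0.025, 0, 0.58, 0], [0, 0.025, 0, 0.64, 0], [0, 0.025, 0, 0.64, 0], [1, 0.025, 0, 0.64, 0], [1, 0.025, 0, 0.64, 0], [1, 0.025, 0, 0.64, 0], [1, 0.025, 0, 0.64, 0], [1, 0.025, 0, 0.64, 0]]
  grip_force: 70

```text
clock: 33.15
tcp_pos: [0.5838, 0.0858, 0.0382]
orientation: [2.179, 2.261, 0.004]
contact_force: [-2.0, -1.5, 6.9]
grip_width: 0.0107
gripper_force: 71.3
```

>>> play_rows:
  commands:
    - [[1, 0, -0.03, 0, 0], [1, 0, -0.08, 0, 0], [1, 0, -0.13, 0, 0], [1, 0, -0.19, 0, 0], [1, 0, -0.25, 0, 0], [1, 0, -0.31, 0, 0], [1, 0, -0.37, 0, 0], [1, 0, -0.43, 0, 0], [1, 0, -0.49, 0, 0], [1, 0, -0.55, 0, 0], [1, 0, -0.6, 0, 0], [1, 0, -0.6, 0, 0]]

```text
clock: 34.15
tcp_pos: [0.458, 0.0807, 0.0357]
orientation: [-2.177, -2.261, 0.007]
contact_force: [-1.0, 0.7, -1.3]
grip_width: 0.0106
gripper_force: 70.0
```

```bash
python3 - <<'E'
from h import *
o=get_obs();print(o['tcp_pos'],o['grip_width'],o['gripper_force'],o['contact_force'],o['moment'])
R_=R.from_rotvec(o['orientation']).as_matrix();print('to slot',R_.T@(np.array([.463,-.311,.065])-o['tcp_pos'])/.2)
p=viewer.grab_frame('scene')
for d in viewer.trace(p,'midA')[:3]: print(d['score'],d['rect'])
E
```

```text
[0.45797067 0.08074851 0.03573303] 0.010591869777922517 70.03211975097656 [-0.98277352  0.72802463 -1.31340198] [-0.01677581  0.13091312 -0.0064608 ]
to slot [-1.95843586 -0.04952353 -0.14420462]
0.87 [189.9, 138.1, 251.5, 184.8]
0.25 [346.2, 309.6, 400.6, 384.6]
```

>>> play_rows:
  commands:
    - [[1, 0, 0, -0.06, 0], [1, 0, 0, -0.125, 0], [1, -0.06, 0, -0.15, 0], [1, -0.17, -0.005, -0.15, 0], [1, -0.29, -0.01, -0.15, 0], [1, -0.41, -0.015, -0.15, 0], [1, -0.53, -0.02, -0.15, 0], [1, -0.65, -0.025, -0.15, 0], [1, -0.77, -0.025, -0.15, 0], [1, -0.87, -0.025, -0.15, 0], [1, -0.95, -0.025, -0.15, 0], [1, -1, -0.025, -0.15, 0]]

```text
clock: 35.25
tcp_pos: [0.4648, -0.122, 0.0664]
orientation: [2.183, 2.258, -0.001]
contact_force: [0.1, 0.6, -1.1]
grip_width: 0.0108
gripper_force: 70.1
```

>>> play_rows:
  commands:
    - [[1, -0.08, -0.005, 0, 0], [1, -0.2, -0.01, 0, 0], [1, -0.32, -0.01, 0, 0], [1, -0.44, -0.015, 0, 0], [1, -0.56, -0.02, 0, 0], [1, -0.68, -0.02, 0, 0], [1, -0.8, -0.025, 0, 0], [1, -0.9, -0.025, 0, 0], [1, -0.96, -0.025, 0, 0], [1, -0.96, -0.025, 0, 0], [1, -0.96, -0.025, 0, 0]]

```text
clock: 36.17
tcp_pos: [0.4668, -0.3106, 0.0662]
orientation: [-2.18, -2.261, -0.0]
contact_force: [-0.1, 0.3, -0.6]
grip_width: 0.0106
gripper_force: 70.1
```

```bash
python3 - <<'E'
from h import *
o=get_obs();print(o['tcp_pos'],o['orientation'],o['grip_width'],o['gripper_force'],o['contact_force'],o['moment'])
p=viewer.grab_frame('wrist');g=cv2.cvtColor(p['pixels'],cv2.COLOR_RGB2GRAY)
for c in (480,500): print(c,[int(v) for v in g[100:400:6,c]])
for t in ('midA','tray'):
  for d in viewer.trace(p,t)[:3]: print(t,d['score'],d['rect'])
print('plate corners at level: ',[w2px(p,o,o['tcp_pos']+[a,b,-.018]).round() for a in (.02,.146) for b in (-.027,.027)])
E
```

```text
[ 0.46684782 -0.3106017   0.06617654] [-2.18034516e+00 -2.26065991e+00 -1.47849065e-04] 0.010606265719251289 70.07830023765564 [-0.0529648   0.34015689 -0.64289409] [0.02354603 0.10381785 0.01224094]
480 [145, 143, 142, 144, 142, 144, 140, 138, 79, 83, 83, 81, 60, 85, 70, 70, 64, 68, 39, 64, 67, 68, 73, 72, 40, 65, 119, 142, 137, 140, 143, 142, 141, 142, 117, 99, 70, 50, 50, 53, 53, 51, 147, 109, 68, 95, 143, 108, 9, 10]
500 [141, 145, 146, 144, 144, 142, 142, 137, 77, 80, 82, 77, 60, 71, 71, 72, 72, 72, 29, 62, 69, 68, 71, 69, 39, 70, 120, 142, 78, 46, 49, 47, 49, 49, 51, 62, 90, 120, 136, 143, 149, 143, 144, 117, 69, 95, 145, 47, 51, 50]
midA 0.93 [302.6, 362.2, 551.4, 444.0]
tray 0.87 [253.0, 169.4, 620.6, 479.5]
plate corners at level:  [array([359., 351.]), array([367., 246.]), array([616., 360.]), array([650., 256.])]
```

```bash
python3 - <<'E'
from h import *
o=get_obs();p=viewer.grab_frame('wrist')
for z,q in [(.011,(490,373)),(.048,(490,355)),(.048,(490,254)),(.015,(490,146)),(.015,(490,170))]: print(q,np.round(px2w(p,o,q,z),3))
E
```

```text
(490, 373) [ 0.574 -0.373  0.011]
(490, 355) [ 0.551 -0.335  0.048]
(490, 254) [ 0.542 -0.284  0.048]
(490, 146) [ 0.548 -0.239  0.015]
(490, 170) [ 0.55  -0.25   0.015]
```

>>> play_rows:
  commands:
    - [[1, 0, 0, 0.05, 0], [1, 0, 0, 0.1, 0], [1, 0, 0, 0.14, 0], [1, 0, 0, 0.17, 0], [1, 0, 0, 0.19, 0], [1, 0, 0, 0.2, 0], [1, 0, 0, 0.203, 0], [1, 0, 0, 0.203, 0]]

```text
clock: 37.03
tcp_pos: [0.4664, -0.3102, 0.0274]
orientation: [-2.179, -2.26, -0.001]
contact_force: [-8.0, 5.7, 23.1]
grip_width: 0.0109
gripper_force: 73.7
```

>>> play_rows:
  commands:
    - [[0.3, 0, 0, 0, 0], [0.3, 0, 0, 0, 0], [0.3, 0, 0, 0, 0], [0.3, 0, 0, 0, 0], [0.3, 0, 0, -0.1, 0], [0.3, 0, 0, -0.25, 0], [0.3, 0, 0, -0.4, 0], [0.1, 0, 0, -0.6, 0], [0.1, 0, 0, -0.8, 0], [0.1, 0, 0, -0.9, 0]]

```text
clock: 37.87
tcp_pos: [0.4687, -0.312, 0.2105]
orientation: [2.177, 2.257, 0.003]
contact_force: [0.5, -0.4, -0.0]
grip_width: 0.0385
gripper_force: 0.0
```

```bash
python3 - <<'E'
from h import *
o=get_obs();print(o['tcp_pos'],o['orientation'],o['contact_force'])
p=viewer.grab_frame('wrist');save(p,'w14')
R_=R.from_rotvec(o['orientation']).as_matrix()
for q in ([.6355+.066-.0055,.152,.2],):print(R_.T@(np.array(q)-o['tcp_pos'])/.2)
E
```

```text
[ 0.46867558 -0.31195407  0.21052203] [2.17678546 2.25746836 0.00268806] [ 0.53853367 -0.4338143  -0.01733119]
[2.27703451 1.21999174 0.05240382]
```

```bash
python3 - <<'E'
from h import *
o=get_obs();p=viewer.grab_frame('wrist')
o9=dict(tcp_pos=np.array([.59234554,-.05484084,.16342654]),orientation=np.array([-2.17702955,-2.26494245,0]))
t=px2w(p,o9,(477,325),.068);print(t,px2w(p,o9,(475,352),.068),px2w(p,o9,(482,297),.068))
R_=R.from_rotvec(o['orientation']).as_matrix()
print(R_.T@(np.array([t[0],t[1],.17])-o['tcp_pos'])/.2)
E
```

```text
[ 0.70510476 -0.1086525   0.068     ] [ 0.70735098 -0.13061889  0.068     ] [ 0.70489576 -0.08691764  0.068     ]
[0.97845233 1.209223   0.22161275]
```

>>> play_rows:
  commands:
    - [[0.1, 0.2, 0.2, 0, 0], [0.1, 0.35, 0.35, 0, 0], [0.1, 0.5, 0.5, 0, 0], [0.1, 0.65, 0.65, 0, 0], [0.1, 0.8, 0.8, 0, 0], [0.1, 0.95, 0.95, 0, 0], [0.1, 0.98, 1, 0, 0], [0.1, 0.98, 1, 0, 0]]

```text
clock: 38.63
tcp_pos: [0.6636, -0.0987, 0.2038]
orientation: [-2.167, -2.271, -0.005]
contact_force: [-0.6, 0.7, 0.8]
grip_width: 0.0381
gripper_force: 0.0
```

>>> play_rows:
  commands:
    - [[0.1, 0, 0.1, 0.1, 0], [0.1, 0, 0.21, 0.2, 0], [0.1, 0, 0.21, 0.2, 0], [0.1, 0, 0.21, 0.2, 0], [0.1, 0, 0.21, 0.2, 0]]

```text
clock: 39.05
tcp_pos: [0.7009, -0.1065, 0.1651]
orientation: [-2.18, -2.261, 0.002]
contact_force: [-0.4, -0.5, 0.6]
grip_width: 0.0388
gripper_force: 0.0
```

```bash
python3 - <<'E'
from h import *
o=get_obs();print(o['tcp_pos'],o['orientation'])
p=viewer.grab_frame('wrist');print(w2px(p,o,(.705,-.1085,.068)))
for d in viewer.trace(p,'bail')[:2]: print(d['score'],d['rect'])
g=cv2.cvtColor(p['pixels'],cv2.COLOR_RGB2GRAY)
for r_ in range(170,290,8): print(r_,[int(v) for v in g[r_,270:376:5]])
R_=R.from_rotvec(o['orientation']).as_matrix()
print(R_.T@(np.array([.705,-.1085,.049])-o['tcp_pos'])/.2)
E
```

```text
[ 0.70088071 -0.10647569  0.16512887] [-2.17992260e+00 -2.26063836e+00  2.08448975e-03]
[326.24732567 248.78873142]
0.83 [230.3, 0.3, 338.9, 285.8]
170 [114, 114, 113, 111, 104, 98, 101, 72, 67, 62, 29, 41, 44, 90, 112, 112, 115, 114, 119, 116, 118, 115]
178 [75, 78, 66, 64, 64, 59, 67, 65, 66, 63, 28, 40, 46, 92, 115, 110, 116, 117, 115, 115, 116, 117]
186 [64, 66, 65, 64, 66, 63, 63, 65, 66, 65, 31, 44, 42, 90, 115, 114, 116, 115, 116, 116, 117, 113]
194 [62, 63, 67, 65, 87, 111, 109, 115, 77, 61, 29, 42, 47, 88, 112, 112, 114, 115, 116, 118, 115, 112]
202 [112, 109, 116, 112, 108, 109, 113, 110, 100, 83, 36, 39, 48, 95, 118, 122, 121, 122, 116, 122, 119, 115]
210 [125, 124, 127, 120, 129, 128, 119, 123, 126, 123, 46, 42, 45, 102, 124, 121, 125, 131, 122, 127, 127, 126]
218 [37, 39, 36, 26, 33, 31, 30, 27, 21, 22, 24, 39, 44, 108, 121, 123, 127, 131, 123, 126, 128, 127]
226 [92, 90, 79, 66, 59, 52, 47, 41, 42, 44, 40, 41, 43, 107, 123, 125, 123, 131, 123, 126, 130, 124]
234 [127, 122, 126, 119, 131, 125, 120, 126, 126, 123, 59, 44, 45, 106, 122, 127, 126, 132, 123, 124, 130, 126]
242 [122, 123, 126, 122, 129, 123, 122, 122, 125, 123, 64, 39, 46, 105, 122, 126, 128, 128, 122, 123, 127, 125]
250 [122, 124, 125, 121, 130, 123, 121, 122, 125, 123, 59, 40, 45, 104, 106, 109, 110, 122, 123, 127, 129, 125]
258 [123, 124, 126, 121, 131, 125, 124, 124, 126, 125, 55, 40, 45, 64, 69, 69, 75, 68, 72, 72, 75, 104]
266 [124, 122, 124, 122, 130, 124, 118, 123, 119, 78, 41, 44, 46, 64, 69, 73, 73, 67, 69, 71, 75, 73]
274 [123, 125, 127, 123, 131, 124, 122, 121, 71, 70, 12, 38, 39, 32, 72, 73, 71, 68, 70, 70, 69, 68]
282 [125, 120, 126, 125, 130, 124, 123, 68, 74, 70, 32, 42, 45, 39, 70, 73, 74, 68, 68, 71, 70, 73]
[-0.01079753  0.02122229  0.58060966]
```

>>> play_rows:
  commands:
    - [[0.1, -0.037, 0.021, 0, 0], [0.1, -0.037, 0.021, 0.15, 0], [0.1, -0.037, 0.021, 0.3, 0], [0.1, -0.037, 0.021, 0.45, 0], [0.1, -0.037, 0.021, 0.54, 0], [0.1, -0.037, 0.021, 0.58, 0], [0.1, -0.037, 0.021, 0.58, 0], [1, -0.037, 0.021, 0.58, 0], [1, -0.037, 0.021, 0.58, 0], [1, -0.037, 0.021, 0.58, 0], [1, -0.037, 0.021, 0.58, 0], [1, -0.037, 0.021, 0.58, 0]]
  grip_force: 25

```text
clock: 40.15
tcp_pos: [0.7056, -0.1138, 0.0521]
orientation: [-2.18, -2.261, 0.001]
contact_force: [-6.0, 0.3, 5.4]
grip_width: 0.0087
gripper_force: 24.5
```

>>> play_rows:
  commands:
    - [[1, 0, -0.016, -0.049, 0], [1, 0, -0.058, -0.122, 0], [1, 0, -0.117, -0.183, 0], [1, 0, -0.189, -0.228, 0], [1, 0, -0.269, -0.253, 0], [1, 0, -0.354, -0.258, 0], [1, 0, -0.437, -0.241, 0], [1, 0, -0.514, -0.205, 0], [1, 0, -0.579, -0.15, 0], [1, 0, -0.628, -0.082, 0], [1, 0, -0.659, -0.003, 0], [1, 0, -0.67, 0.075, 0]]

```text
clock: 41.15
tcp_pos: [0.5717, -0.1192, 0.0367]
orientation: [2.18, 2.26, 0.001]
contact_force: [-1.6, -3.0, 1.6]
grip_width: 0.0086
gripper_force: 28.2
```

>>> play_rows:
  commands:
    - [[1, 0, 0, 0, 0], [0.5, 0, 0, 0, 0], [0.3, 0, 0, 0, 0], [0.3, 0, 0, 0, 0], [0.3, 0, 0, 0, 0], [0.3, 0, 0, -0.1, 0], [0.3, 0, 0, -0.25, 0], [0.3, 0, 0, -0.4, 0], [0.3, 0, 0, -0.6, 0], [0.3, 0, 0, -0.8, 0], [0.3, 0, 0, -1, 0], [0.3, 0, 0, -1, 0]]

```text
clock: 42.15
tcp_pos: [0.577, -0.1188, 0.2443]
orientation: [2.172, 2.254, 0.015]
contact_force: [1.0, -0.2, 0.5]
grip_width: 0.0298
gripper_force: 0.0
```

```bash
python3 - <<'E'
from h import *
o=get_obs();print(o['tcp_pos'],o['clock']);s=viewer.grab_frame('side');c=viewer.grab_frame('scene')
a=s['pixels'][120:480,150:450];b=c['pixels'][120:480,165:600]
cv2.imwrite('pics/f15.png',cv2.cvtColor(np.hstack([a,b]),cv2.COLOR_RGB2BGR))
E
```

```text
[ 0.57697945 -0.11879963  0.24428347] 42.15
```

View pics/f15.png

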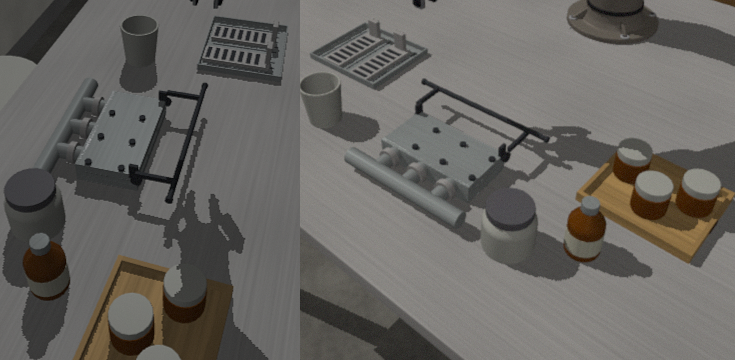

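Both screens lie flat side by side in the tray, the jars stand in the crate and the bail is down in front. One numeric check of the bail against its starting picture, then hand in.

```bash
python3 - <<'E'
from h import *
s=viewer.grab_frame('side');p=cv2.cvtColor(cv2.imread('pics/side0.png'),cv2.COLOR_BGR2GRAY);g=cv2.cvtColor(s['pixels'],cv2.COLOR_RGB2GRAY)
for r_ in (262,285,310): print(r_,[np.where(i[r_,315:365]<55)[0]+315 for i in (p,g)])
E
```

```text
262 [array([333, 334, 335, 336, 337, 338, 339]), array([335, 336, 337, 338, 339, 349])]
285 [array([316, 321, 322, 323, 324, 327, 328, 329, 330, 331, 332]), array([327, 328, 329, 330, 331, 332, 338])]
310 [array([318, 319, 320, 321, 322, 323, 324, 363, 364]), array([319, 320, 321, 322, 323, 324, 341])]
```

The crossbar is within a pixel of where it started, so the bail is shut.

```bash
python3 -c "
from h import *
o=get_obs();print(o['clock'],o['tcp_pos'],o['contact_force']);print(r.hand_in())"
```

```text
42.3 [ 0.57238985 -0.11786203  0.23553076] [-0.29622225 -0.13774596 -0.97961004]
the job is handed in; nothing more can be done
None
```

I handed the job in at 42 s: the three jars stand in the crate, both screens (the middle channel was empty) lie flat side by side in the wash tray, and the bail is shut again; hand-in returned no verdict.

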